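# Move the round-window plate to the empty rack with the plate lifter

## Robot

A 7-joint arm with a two-finger parallel gripper is mounted at the origin on the work surface. World frame = base frame: x ahead of the robot, y to its left, z up, the work surface at z = 0. Lengths are in mm, angles in rad, forces in N, time in s.
With the tool pointing down it reaches from about 425 to 1025 mm from the base axis. Payload 3.6 kg.
Tool frame: the origin (TCP) lies midway between the tips of the shut fingers; the grasp point (between the pads) lies 19 mm behind it; z points along the fingers, y is the line along which they close (so a half turn about z gives the same grasp; the last joint's range is limited). The gripper opens to 85 mm and grips with 20 to 120 N. Pads are 22 mm wide; open, the fingers measure 114 mm over their backs; the gripper's body (76 mm by 85 mm) begins 54 mm behind the grasp point. The pads swing forward as they close: fully open they stand 13 mm farther back than shut.
Start: joints at [-1.325, 0.591, 0.048, 1.609, -0.033, 0.943, -0.034], TCP at [240.953, 683.792, 231.302] pointing down, gripper open.
Joint ranges: [-2.69, 2.69], [-0.47, 2.24], [-1.27, 1.36], [0.19, 2.51], [-1.53, 4.68], [0.08, 2.07], [-3.09, 3.09]. Speed limits (rad/s): [2.57, 2.57, 3.14, 3.14, 3.14, 3.14, 3.14].

## Interface

Orientations are given as a unit quaternion [x, y, z, w].
In Python, from cell import robot, cams gives the robot as it stands.
- The arm moves only by the tool play_rows, never from a script. Its argument "motion" is a list of rows, each a list of 7 numbers: the shift along the tool's x, y, z normalised to -1 to 1, where 1 is 0.3 m, then the turn, a rotation vector about the tool's x, y, z normalised to -1 to 1, where 1 is 4 degrees, then the opening in per cent of the stroke, from 0 (shut) to 100 (fully open). In form: [[tx, ty, tz, ax, ay, az, grip], ...]. A call has 1 to 20 rows; each row shifts and turns the commanded pose from where the row before left it, along the tool's axes as they then stand; what a row does not reach is not made up. A row lasts 1/10 s, in which the tool goes at most 50 mm and 8.59 degrees, less where a joint would pass 70% of its speed; a pose out of reach is approached as far as the arm can. A call with a number of a shift or a turn outside -1 to 1 is refused whole. A call with a gripper value outside its range is refused whole. The fingers move at their own pace and stop on an object; "squeeze" is the grip in N (left out, the last holds). Time passes only in rows, so rows that do not move let the fingers close. It gives the time, the measured TCP pose, the force, the opening and the grip force at its end, in the units of the state.
- robot.read_state(): the state, without advancing time (a new reading comes with each control period).
- cams.camera(name): name is "scene" or "top"; returns a dict with "color" (400x640x3 uint8, red, green, blue), "fov_y" (degrees; the focal length in pixels is half the picture's height over the tangent of half this angle, whatever the lens; pixels are square), "cx", "cy" (the principal point, pixels), "R" (3x3) and "t" (3): a world point X has camera coordinates R X + t. Camera axes: x right, y down, z forward; pixel columns grow to the right and rows downward; lengths in mm; the calibration is good to about 2 mm. A picture is of the moment at which its call begins. There is no depth.
- robot.sign_off(): hands the job in; it is judged then, once.
The state is a dict: "t": time; "q": joint angles; "joint_vel": joint speeds; "tau": joint torques, N m; "eef_pos": TCP position; "eef_rot": TCP orientation; "contact_force": force on the tool from outside, world axes, zero at the start; "wrist_torque": the same for the moment, N m; "finger_gap": finger opening in mm; "grasp_force": force on a finger pad.
Only numpy, scipy, OpenCV 4.12 (cv2) and the standard library are available. Lean on these libraries where they do the work, as an engineer would, in place of code of your own. Each camera call takes 0.05 s, during which the arm holds its last target. There are 200 camera calls.

## Task

With the flat plate lifter, not with the gripper itself, lift the plate that has the round window off its rack and, keeping it level, carry it to the empty rack and lay it on both rails, centred and square, right up against the two stop posts. Then lay the lifter back down flat on the open bench, clear of the racks. Leave the plate with the square window and all other things where they are.

Things in the scene. Friction and masses are not known exactly. Their poses are not given: they have to be found in the camera images.
- lifter_grip (a point): Plate lifter: loose flat steel spatula with a raised black handle, 0.19 to 0.27 kg, resting on its blade. Point to grip, half-way up the handle, 70 mm above the blade's underside; x to the blade's tip, z up. Handle: bar along x, 22 wide (y), 30 tall, from x = -50 to +35. Blade: 46 wide, 3 thick, x = +5 to +120. Lip and neck: see lifter_blade.
- lifter_blade (a point): Middle of the lifter's blade ahead of its lip, half-way up the blade's thickness: 77.5 mm in front of the grip point (x), 68.5 lower. The upright lip crosses the blade, 46 wide, to 23 mm above the underside; its front face is 35 in front of the grip point, 85 behind the tip. A 20 wide neck joins it to the handle.
- round_plate_center (a point): Loose aluminium plate 110 x 110 x 8 mm, 0.16 to 0.29 kg, wider than a gripper opens, with a 60 mm round window through its middle. Lies on its rack's rails, 2 to 13 mm short of the stops, up to 4 mm off the middle, up to 0.06 rad askew. Point at its centre, half-way up; z up, x along a side, roughly the rack's x.
- square_plate_center (a point): Loose aluminium plate 110 x 110 x 8 mm, 0.16 to 0.29 kg, wider than a gripper opens, with a 60 mm square window through its middle. Lies on its rack's rails, 2 to 13 mm short of the stops, up to 4 mm off the middle, up to 0.06 rad askew. Point at its centre, half-way up; z up, x along a side, roughly the rack's x. To be left alone.
- rack_empty: Low steel rack fixed to the bench: 3 mm base, two rails 110 long (x = -55 to +55), 14 wide, centred 43 either side of the middle, tops 28 mm up. The channel between them is open at the -x end for the lifter's blade; at the +x end a stop post behind each rail, faces at x = +55, 50 mm high. Origin: on the bench under the rails' middle. z up. Starts empty.
- rack_round: Low steel rack fixed to the bench: 3 mm base, two rails 110 long (x = -55 to +55), 14 wide, centred 43 either side of the middle, tops 28 mm up. The channel between them is open at the -x end for the lifter's blade; at the +x end a stop post behind each rail, faces at x = +55, 50 mm high. Origin: on the bench under the rails' middle. z up. Holds the round-window plate.
- rack_square: Low steel rack fixed to the bench: 3 mm base, two rails 110 long (x = -55 to +55), 14 wide, centred 43 either side of the middle, tops 28 mm up. The channel between them is open at the -x end for the lifter's blade; at the +x end a stop post behind each rail, faces at x = +55, 50 mm high. Origin: on the bench under the rails' middle. z up. Holds the square-window plate.
- die_block: Bystander: loose steel die block, upright, 70 x 60 x 75 (mm). Origin: at its underside's middle.
- spray_can: Bystander: loose grey upright can, 56 diameter, 150 tall (mm). Origin: at its underside's middle.
- spanner: Bystander: loose spanner lying flat, 100 long (mm). Origin: at its underside's middle.
- hammer: Bystander: loose hammer lying, 200 long (mm). Origin: at its underside's middle.
- driver: Bystander: loose screwdriver lying, 180 long (mm). Origin: at its underside's middle.
- grease_jar: Bystander: loose upright jar, 60 diameter, 80 tall (mm). Origin: at its underside's middle.
- setup_block: Bystander: loose steel block lying, 90 x 50 x 45 (mm). Origin: at its underside's middle.
There are look-alikes about, which are no part of the job. What is shaped like the part that bears lifter_grip but orange is not meant. What is shaped like the rack_empty but brown is not meant.

How it is judged (in metres and radians):
On the way, in this order (a step that is already met when the one before it is completed fails the run):
1. the round-window plate is carried level on the lifter, lifted at least 18 mm off the rails (height (world z) of round_plate_center above 0.05 m and angle between round_plate_center's own z axis and vertical below 0.3 rad and contact force between lifter and round_plate above 0.5 N), for 0.2 s.
2. the plate lies on the empty rack against its stops (x of round_plate_center in the frame of rack_empty between -0.008 and 0.005 m and y of round_plate_center in the frame of rack_empty between -0.013 and 0.013 m and z of round_plate_center in the frame of rack_empty between 0.028 and 0.036 m and angle between the x axis of round_plate_center and the x axis of rack_empty, either way round below 0.12 rad and angle between round_plate_center's own z axis and vertical below 0.06 rad and linear speed of round_plate below 0.03 m/s), for 0.2 s.
At the end, for the whole second after the job is handed in: The plate lies still and flat on the empty rack's rails, within 8 mm of the stops, 13 mm of the middle sideways, 0.12 rad of square; the lifter lies still, flat on the bench (6 mm, 0.08 rad), its blade's middle over 110 mm from the middle of every rack (all of step 2 and height (world z) of lifter_grip between 0.064 and 0.076 m and angle between lifter_grip's own z axis and vertical below 0.08 rad and linear speed of lifter below 0.03 m/s and horizontal distance between lifter_blade and rack_empty above 0.11 m and horizontal distance between lifter_blade and rack_round above 0.11 m and horizontal distance between lifter_blade and rack_square above 0.11 m and contact force between lifter and round_plate below 0.1 N); the robot touches nothing.
It fails at once if the gripper or arm touches the round-window plate (it is moved with the lifter only) (contact force between any of the fingers, the arm and round_plate above 0.5 N).
It fails at once if the round-window plate is tipped more than 0.4 rad (angle between round_plate_center's own z axis and vertical above 0.4 rad).
It fails at once if the square-window plate is moved more than 15 mm (distance of square_plate_center from where it was at the start of the episode above 0.015 m).
It fails at once if a bystander is moved more than 25 mm (distance of any of die_block, spray_can, spanner, hammer, driver, grease_jar, setup_block from where it was at the start of the episode above 0.025 m).
It also fails if it takes over 72 s, if anything falls off the work surface, if the arm or the gripper's body presses on something with over 40 N, if the wrist force passes 120 N, or if a joint passes its speed limit or range.

## Working session

There is one attempt and no reset: what is moved stays moved. The work goes in short steps, Python scripts to look and compute and a tool call to move; the robot and the scene stay as the last step left them, time stands still between calls to the robot, and variables do not carry over. Pictures are saved under pics/ and viewed, at most 10 in all, crops included, and the job is handed in when it is done.

Besides the shell and the picture viewer there is one more tool, called after "Emit:" as name([rows], argument=value, ...), one row to a line, values as JSON. play_rows: Moves the arm, as the interface text tells. Scaled input: -1 to 1 covers 0.3 m each way for a shift and 4 degrees each way for a turn. Its arguments: {"type":"object","properties":{"motion":{"type":"array","items":{"type":"array","items":{"type":"number"}}},"squeeze":{"type":"number"}},"required":["motion"]}

```bash
mkdir -p pics; ls; cat > h.py <<'E'
import numpy as np, cv2
from cell import robot, cams
def cam(n):
    c=cams.camera(n); im=np.asarray(c["color"]); f=im.shape[0]/2/np.tan(np.radians(c["fov_y"])/2)
    return im, (f,c["cx"],c["cy"],np.array(c["R"]),np.array(c["t"]))
def ray(k,u,v,z):
    f,cx,cy,R,t=k; d=R.T@np.array([(u-cx)/f,(v-cy)/f,1]); o=-R.T@t
    return o+d*(z-o[2])/d[2]
def proj(k,X):
    f,cx,cy,R,t=k; p=R@np.array(X,float)+t; return np.array([f*p[0]/p[2]+cx,f*p[1]/p[2]+cy])
E
python3 - <<'E'
from h import *
import pickle
d={}
for n in("top","scene"):
    im,k=cam(n); d[n]=(im,k); cv2.imwrite(f"pics/{n}0.png",cv2.resize(im[...,::-1],(800,500),interpolation=cv2.INTER_CUBIC)); print(n,k[0],k[1:3],-k[3].T@k[4],k[3].round(3).tolist())
pickle.dump(d,open("d0.pkl","wb"))
print(robot.read_state())
E
```

```text
pics
top 428.62213555732455 (315.2644220047334, 202.05980671174848) [ 407.06271043   31.17047027 1209.57885618] [[0.014, -0.999, 0.029], [-0.996, -0.017, -0.084], [0.084, -0.028, -0.996]]
scene 414.4102438949437 (316.59552303493587, 201.3345799604023) [1340.09577009 -267.29809022  838.80528698] [[0.336, 0.942, -0.013], [0.61, -0.228, -0.759], [-0.717, 0.247, -0.651]]
{'t': 0.1, 'q': array([-1.32551448,  0.59202518,  0.04829132,  1.60970595, -0.03331006,
        0.94266724, -0.03367809]), 'joint_vel': array([-9.60083507e-04, -1.79637230e-03,  4.54919386e-04, -3.75686740e-03,
        1.30191210e-03, -5.26347261e-04, -5.17291516e-05]), 'tau': array([ 4.16070950e-03, -5.49990857e+01,  1.55281775e+00, -1.98822927e+01,
        9.69415822e-03,  3.90011744e-03, -1.55046195e-06]), 'eef_pos': array([240.67937161, 683.09823894, 230.2520055 ]), 'eef_rot': array([ 1.68529323e-01,  9.85696133e-01, -9.93296453e-04, -1.20320778e-04]), 'contact_force': array([0.23454147, 0.0351729 , 0.10269363]), 'wrist_torque': array([ 0.04405498, -0.01660231,  0.03750682]), 'grasp_force': 0.0, 'finger_gap': 85.48267070754231}
```

View pics/top0.png

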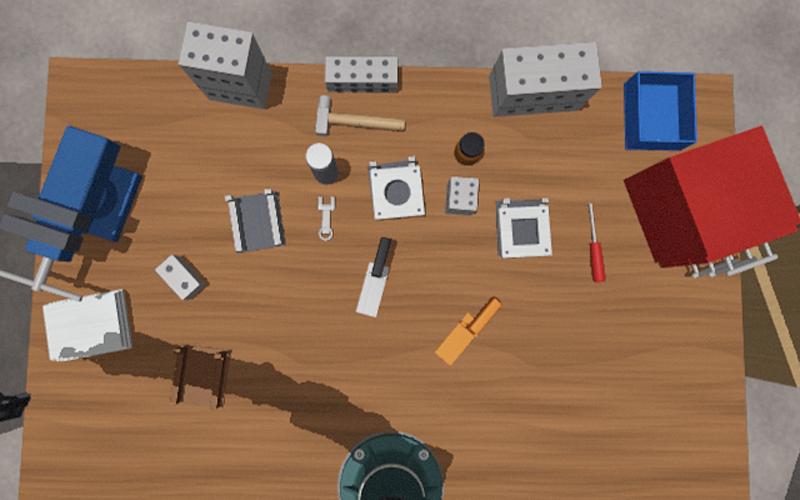

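View pics/scene0.png

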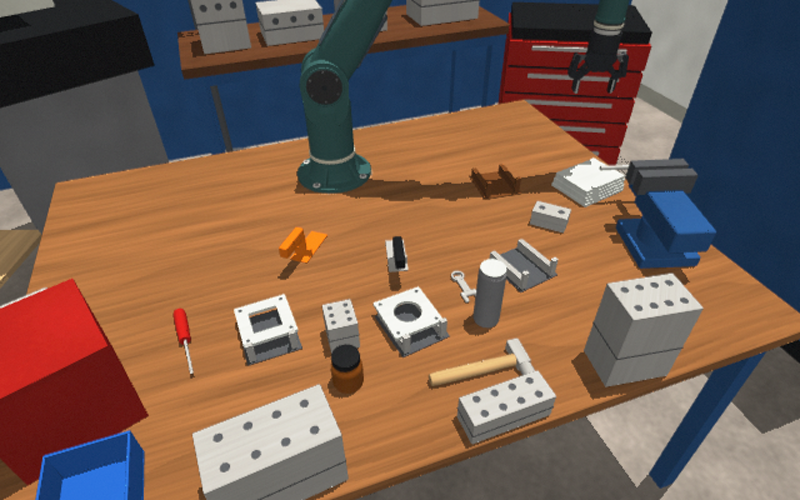

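Named candidates (800x500 top view):
- **Lifter:** black handle at (381,258) with a steel blade towards (369,305), or the orange one at (470,330). The black one fits, since orange is excluded.
- **Empty rack:** grey at (255,220), or brown at (203,375). The grey one fits.
- **Plate:** round window at (397,192), square window at (525,230). The round one is meant.

All racks have their stops at the top of the picture (+x). The lifter's tip points towards the robot, so it needs about a half turn. I'll confirm with one enlarged crop.

```bash
python3 - <<'E'
from h import *
import pickle
d=pickle.load(open("d0.pkl","rb")); im,k=d["top"]
c=im[120:260,175:365]; cv2.imwrite("pics/crop1.png",cv2.resize(c[...,::-1],None,fx=4,fy=4,interpolation=cv2.INTER_CUBIC))
hsv=cv2.cvtColor(im,cv2.COLOR_RGB2HSV)
def cont(mask,box):
    m=np.zeros(mask.shape,np.uint8);x0,y0,x1,y1=box;m[y0:y1,x0:x1]=mask[y0:y1,x0:x1]
    cs,_=cv2.findContours(m,cv2.RETR_LIST,cv2.CHAIN_APPROX_NONE)
    return sorted(cs,key=cv2.contourArea,reverse=True)
light=((hsv[...,1]<45)&(hsv[...,2]>130)).astype(np.uint8)*255
dark=((hsv[...,2]<60)).astype(np.uint8)*255
for nm,mk,box,z in [("plate",light,(285,120,350,185),36),("hole",255-light,(300,138,336,170),36),("rack",light,(175,140,235,205),28),("blade",light,(280,205,320,260),3),("handle",dark,(290,185,320,228),85)]:
    for q in cont(mk,box)[:3]:
        if cv2.contourArea(q)<15: continue
        r=cv2.minAreaRect(q); P=np.array([ray(k,*p,z)[:2] for p in cv2.boxPoints(r)]); M=cv2.moments(q)
        print(nm,cv2.contourArea(q),r[0],"cent",ray(k,M['m10']/M['m00'],M['m01']/M['m00'],z)[:2].round(1),"box",P.round(1).tolist())
E
```

```text
plate 1574.0 (316.97119140625, 152.55470275878906) cent [642.2  -5.2] box [[696.8, 59.0], [711.2, -54.1], [592.0, -67.5], [578.1, 44.8]]
plate 352.0 (317.5, 153.5) cent [642.   -5.4] box [[611.6, 22.8], [670.6, 23.7], [671.9, -34.7], [612.8, -35.4]]
hole 294.0 (317.5, 153.5) cent [642.   -5.4] box [[667.9, 20.9], [669.0, -31.9], [615.5, -32.6], [614.5, 20.1]]
rack 185.0 (218.4108428955078, 175.4351348876953) cent [576.4 266.9] box [[629.6, 285.2], [632.5, 269.5], [523.3, 248.9], [520.5, 264.4]]
rack 167.0 (187.64999389648438, 180.54998779296875) cent [560.4 350.6] box [[613.9, 367.8], [616.3, 353.3], [507.4, 333.7], [505.1, 348.1]]
blade 519.0 (297.7576904296875, 231.3884735107422) cent [416.   48.5] box [[375.6, 82.3], [487.9, 53.9], [476.2, 8.2], [363.9, 36.9]]
handle 32.5 (305.2242126464844, 205.57135009765625) cent [500.7  19.1] box [[454.2, 45.0], [535.4, 26.9], [530.9, 7.0], [449.8, 25.2]]
```

View pics/crop1.png

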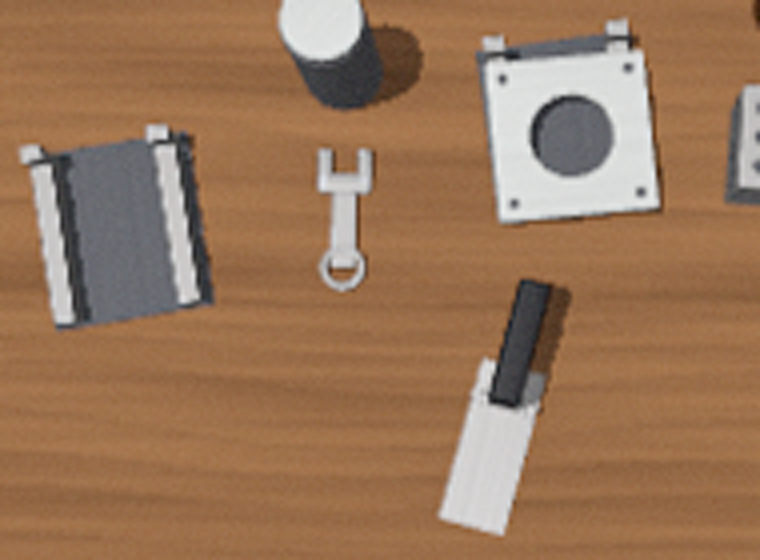

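The crop confirms all three: black-handled lifter at crop (515,345), grey empty rack at (115,235), round-window plate at (570,135). Sizes agree too: rail spacing 85 mm, handle to tip 127 mm. I'll approach the handle at yaw 2.90, grip point about (485,29).

Emit:
play_rows([
  [0, 0, 0, 0, 0, -0.675, 100],
  [0, 0, 0, 0, 0, -0.675, 100],
  [-0.0825, -0.12, 0.0167, 0, 0, 0, 100],
  [-0.0825, -0.12, 0.0167, 0, 0, 0, 100],
  [-0.0825, -0.12, 0.0167, 0, 0, 0, 100],
  [-0.0825, -0.12, 0.0167, 0, 0, 0, 100],
  [-0.0825, -0.12, 0.0167, 0, 0, 0, 100],
  [-0.0825, -0.12, 0.0167, 0, 0, 0, 100],
  [-0.0825, -0.12, 0.0167, 0, 0, 0, 100],
  [-0.0825, -0.12, 0.0167, 0, 0, 0, 100],
  [-0.0825, -0.12, 0.0167, 0, 0, 0, 100],
  [-0.0825, -0.12, 0.0167, 0, 0, 0, 100],
  [-0.0825, -0.12, 0.0167, 0, 0, 0, 100],
  [-0.0825, -0.12, 0.0167, 0, 0, 0, 100],
  [-0.0825, -0.12, 0.0167, 0, 0, 0, 100],
  [-0.0825, -0.12, 0.0167, 0, 0, 0, 100],
  [-0.0825, -0.12, 0.0167, 0, 0, 0, 100],
  [-0.0825, -0.12, 0.0167, 0, 0, 0, 100],
], squeeze=90)

```text
t: 1.9
eef_pos: [486.0, 27.4, 150.8]
eef_rot: [0.122, 0.993, 0.0, -0.0]
contact_force: [0.6, 0.2, 0.1]
finger_gap: 85.4
grasp_force: 0.0
```

```bash
cat >> h.py <<'E'
def st():
    s=robot.read_state(); x,y,z,w=s["eef_rot"]
    from scipy.spatial.transform import Rotation as Ro
    M=Ro.from_quat([x,y,z,w]).as_matrix()
    print("t",s["t"],"p",s["eef_pos"].round(1),"yaw",np.arctan2(M[1,0],M[0,0]).round(4),"zax",M[:,2].round(4),"F",np.round(s["contact_force"],1),"gap",round(s["finger_gap"],1),"g",round(s["grasp_force"],1),"q",np.round(s["q"],2)); return s,M
def to(M,p,tgt):  # shift units in tool axes
    d=M.T@(np.array(tgt,float)-p); print("units",(d/300).round(4),"min rows",np.linalg.norm(d)/50)
E
python3 - <<'E'
from h import *
import pickle
s,M=st(); to(M,s["eef_pos"],[485.5,29,49])
im,k=pickle.load(open("d0.pkl","rb"))["top"]
# subpixel near edge of the round plate and rack posts: light level crossings
g=im.astype(float).min(2); 
pts=[]
for u in range(304,336,2):
    col=g[160:182,u]; i=[j for j in range(len(col)-1) if col[j]>=150>col[j+1]]
    if i: pts.append((u,160+i[0]+(col[i[0]]-150)/(col[i[0]]-col[i[0]+1])))
W=np.array([ray(k,*p,36)[:2] for p in pts]); a=np.polyfit(W[:,1],W[:,0],1); print("near edge: yaw",-np.arctan(a[0]),"res",np.abs(np.polyval(a,W[:,1])-W[:,0]).max(),"dist to hole",(642-np.polyval(a,-5.4))*np.cos(np.arctan(a[0])))
for v in (145,150,155,160,165):
    row=g[v,285:350]; c=[285+j+(row[j]-150)/(row[j]-row[j+1]) for j in range(len(row)-1) if (row[j]-150)*(row[j+1]-150)<0]
    print("row",v,[ray(k,u,v,36)[:2].round(1).tolist() for u in (c[0],c[-1])])
# posts, crop coords/4: centre of top faces z=50
for n,(x,y) in dict(eL=(32,153),eR=(157,133),rL=(494,45),rR=(617,29)).items(): print(n,ray(k,175+x/4,120+y/4,50)[:2].round(1))
E
```

```text
t 1.9 p [486.   27.4 150.8] yaw 2.8973 zax [-2.e-04  0.e+00 -1.e+00] F [0.6 0.2 0.1] gap 85.4 g 0.0 q [-0.18  0.42  0.04  2.2  -0.03  0.52  1.21]
units [0.0028 0.0049 0.3394] min rows 2.036933126653465
near edge: yaw 0.11723575255762125 res 12.401426668321733 dist to hole 54.10488028983124
row 145 [[664.4, 52.9], [666.7, -58.2]]
row 150 [[650.3, 51.6], [652.6, -60.2]]
row 155 [[636.3, 50.1], [638.6, -61.2]]
row 160 [[622.3, 48.2], [624.5, -63.3]]
row 165 [[608.4, 46.8], [610.5, -64.5]]
eL [618.4 359.7]
eR [633.8 275.9]
rL [699.8  47.7]
rR [712.9 -36.8]
```

Emit:
play_rows([
  [0.001, 0.002, 0.1, 0, 0, 0, 100],
  [0.001, 0.002, 0.1, 0, 0, 0, 100],
  [0.001, 0.001, 0.07, 0, 0, 0, 100],
  [0, 0, 0.07, 0, 0, 0, 100],
  [0, 0, 0, 0, 0, 0, 100],
  [0, 0, 0, 0, 0, 0, 0],
  [0, 0, 0, 0, 0, 0, 0],
  [0, 0, 0, 0, 0, 0, 0],
  [0, 0, 0, 0, 0, 0, 0],
  [0, 0, 0, 0, 0, 0, 0],
  [0, 0, 0, 0, 0, 0, 0],
  [0, 0, 0, 0, 0, 0, 0],
], squeeze=90)

```text
t: 3.1
eef_pos: [485.8, 30.9, 50.0]
eef_rot: [0.122, 0.993, 0.0, 0.001]
contact_force: [-0.4, 0.6, 7.8]
finger_gap: 21.1
grasp_force: 87.6
```

```bash
python3 - <<'E'
from h import *
s,M=st(); to(M,s["eef_pos"],[455,0,140])
E
```

```text
t 3.1 p [485.8  30.9  50. ] yaw 2.8972 zax [ 1.4e-03  2.0e-04 -1.0e+00] F [-0.4  0.6  7.8] gap 21.1 g 87.6 q [-0.17  0.61  0.02  2.26 -0.04  0.27  1.21]
units [ 0.0744 -0.1245 -0.3003] min rows 2.000839245214303
```

Emit:
play_rows([
  [0, 0, -0.05, 0, 0, 0, 0],
  [0, 0, -0.1, 0, 0, 0, 0],
  [0.02, -0.03, -0.1, 0, 0, 0, 0],
  [0.02, -0.03, -0.05, 0, 0, 0, 0],
  [0.02, -0.03, 0, 0, 0, 0, 0],
  [0.014, -0.034, 0, 0, 0, 0, 0],
  [0, 0, 0, 0, 0, 0.5, 0],
  [0, 0, 0, 0, 0, 1, 0],
  [0, 0, 0, 0, 0, 1, 0],
  [0, 0, 0, 0, 0, 1, 0],
  [0, 0, 0, 0, 0, 1, 0],
  [0, 0, 0, 0, 0, 1, 0],
  [0, 0, 0, 0, 0, 1, 0],
  [0, 0, 0, 0, 0, 1, 0],
  [0, 0, 0, 0, 0, 1, 0],
  [0, 0, 0, 0, 0, 1, 0],
  [0, 0, 0, 0, 0, 1, 0],
  [0, 0, 0, 0, 0, 1, 0],
  [0, 0, 0, 0, 0, 1, 0],
  [0, 0, 0, 0, 0, 1, 0],
])

```text
t: 5.1
eef_pos: [454.4, 0.2, 138.0]
eef_rot: [0.561, 0.828, -0.001, -0.001]
contact_force: [-0.3, -0.1, -2.7]
finger_gap: 21.2
grasp_force: 88.4
```

Emit:
play_rows([
  [0, 0, 0, 0, 0, 1, 0],
  [0, 0, 0, 0, 0, 1, 0],
  [0, 0, 0, 0, 0, 1, 0],
  [0, 0, 0, 0, 0, 1, 0],
  [0, 0, 0, 0, 0, 1, 0],
  [0, 0, 0, 0, 0, 1, 0],
  [0, 0, 0, 0, 0, 1, 0],
  [0, 0, 0, 0, 0, 1, 0],
  [0, 0, 0, 0, 0, 1, 0],
  [0, 0, 0, 0, 0, 1, 0],
  [0, 0, 0, 0, 0, 1, 0],
  [0, 0, 0, 0, 0, 1, 0],
  [0, 0, 0, 0, 0, 1, 0],
  [0, 0, 0, 0, 0, 1, 0],
  [0, 0, 0, 0, 0, 1, 0],
  [0, 0, 0, 0, 0, 1, 0],
  [0, 0, 0, 0, 0, 1, 0],
  [0, 0, 0, 0, 0, 1, 0],
  [0, 0, 0, 0, 0, 1, 0],
  [0, 0, 0, 0, 0, 1, 0],
])

```text
t: 7.1
eef_pos: [454.3, 0.3, 138.1]
eef_rot: [0.962, 0.274, -0.001, 0.0]
contact_force: [-0.1, 0.4, -1.6]
finger_gap: 21.1
grasp_force: 88.4
```

Emit:
play_rows([
  [0, 0, 0, 0, 0, 1, 0],
  [0, 0, 0, 0, 0, 1, 0],
  [0, 0, 0, 0, 0, 1, 0],
  [0, 0, 0, 0, 0, 1, 0],
  [0, 0, 0, 0, 0, 1, 0],
  [0, 0, 0, 0, 0, 1, 0],
  [0, 0, 0, 0, 0, 0.35, 0],
  [0, 0, 0, 0, 0, 0, 0],
])

```text
t: 7.9
eef_pos: [454.4, 0.2, 138.4]
eef_rot: [0.998, 0.058, -0.001, 0.001]
contact_force: [-0.8, -0.6, -2.2]
finger_gap: 20.7
grasp_force: 88.4
```

```bash
python3 - <<'E'
from h import *
s,M=st()
im,k=cam("top"); c=im[100:300,220:400]; cv2.imwrite("pics/t1.png",cv2.resize(c[...,::-1],None,fx=3,fy=3,interpolation=cv2.INTER_CUBIC))
im2,k2=cam("scene"); c=im2[80:300,220:420]; cv2.imwrite("pics/s1.png",cv2.resize(c[...,::-1],None,fx=2.7,fy=2.7,interpolation=cv2.INTER_CUBIC))
E
```

```text
t 7.9 p [4.544e+02 2.000e-01 1.384e+02] yaw 0.1157 zax [-0.0014 -0.0011 -1.    ] F [-0.8 -0.6 -2.2] gap 20.7 g 88.4 q [-0.7   0.56  0.83  2.3  -0.78  0.59 -0.72]
```

View pics/t1.png

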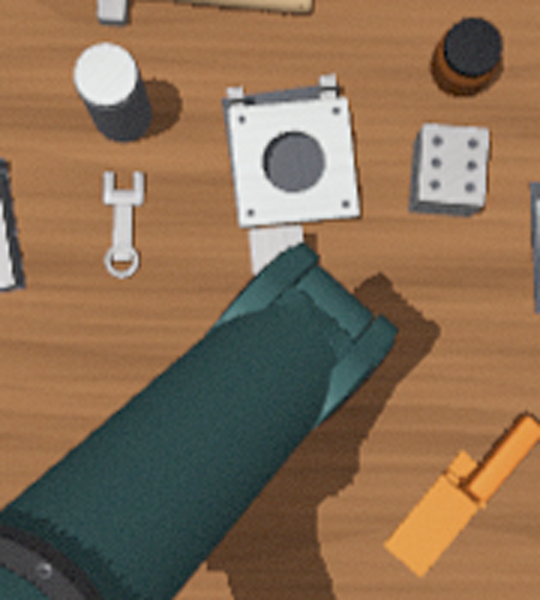

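The lifter is held with its blade pointing at the round rack. The tip shows at crop (249–302, 230), just before the plate's near edge. I'll check the blade's real offset in the hand.

```bash
python3 - <<'E'
from h import *
im,k=cam("top"); s,M=st()
for z in (89,91.5):
  a,b=[ray(k,220+x/3,100+y/3,z) for x,y in((249,233),(303,226))]; m=(a+b)/2
  d=m-s["eef_pos"]; print(z,a.round(1),b.round(1),"width",np.linalg.norm(a-b),"in tool",(M.T@d).round(1))
# left edge of blade
g=im.astype(float).min(2); E=[]
for v in range(178,188):
    r=g[v,296:312]; j=[i for i in range(15) if r[i]<140<=r[i+1]]
    if j: E.append(ray(k,296+j[0]+(140-r[j[0]])/(r[j[0]+1]-r[j[0]]),v,91.5)[:2])
E=np.array(E); print("left edge yaw",np.arctan(np.polyfit(E[:,0],E[:,1],1)[0]),len(E)); print(((M.T@(np.c_[E,np.full(len(E),91.5)]-s["eef_pos"]).T).T)[:,1].round(1))
to(M,s["eef_pos"],[453.3,-27.2,138.4]); to(M,s["eef_pos"],[453.3,-27.2,61])
E
```

```text
t 8.05 p [4.546e+02 1.000e-01 1.389e+02] yaw 0.1157 zax [-5.e-04 -3.e-04 -1.e+00] F [ 0.1 -0.8 -1.9] gap 20.8 g 88.4 q [-0.7   0.55  0.83  2.3  -0.78  0.59 -0.72]
89 [565.8  33.1  89. ] [572.9 -14.3  89. ] width 47.90848982735513 in tool [115.1   3.9  49.8]
91.5 [565.4  33.1  91.5] [572.5 -14.2  91.5] width 47.80160647514138 in tool [114.7   3.9  47.3]
left edge yaw 0.11358331252083076 10
[-21.4 -21.8 -21.8 -21.6 -21.6 -21.4 -21.8 -21.7 -21.5 -21.7]
units [-0.0147  0.0898  0.0016] min rows 0.5460891625570441
units [-0.0145  0.0897  0.2596] min rows 1.6505760706943742
```

Emit:
play_rows([
  [-0.006, 0.044, 0, 0, 0, 0, 0],
  [-0.006, 0.043, 0, 0, 0, 0, 0],
  [0, 0, 0.06, 0, 0, 0, 0],
  [0, 0, 0.1, 0, 0, 0, 0],
  [0, 0, 0.07, 0, 0, 0, 0],
  [0, 0, 0.03, 0, 0, 0, 0],
  [0, 0, 0, 0, 0, 0, 0],
  [0, 0, 0, 0, 0, 0, 0],
])

```text
t: 8.85
eef_pos: [454.4, -26.6, 61.3]
eef_rot: [0.998, 0.057, 0.0, 0.0]
contact_force: [1.5, -0.6, -2.4]
finger_gap: 20.8
grasp_force: 88.4
```

```bash
python3 - <<'E'
from h import *
s,M=st(); p=s["eef_pos"]
c=np.array([642,-5.4,p[2]]); print("plate centre in tool",(M.T@(c-p)).round(1))
im2,k2=cam("scene"); u,v=proj(k2,[560,-15,30]).astype(int); c=im2[v-75:v+75,u-100:u+100]; cv2.imwrite("pics/s2.png",cv2.resize(c[...,::-1],None,fx=4,fy=4,interpolation=cv2.INTER_CUBIC))
E
```

```text
t 8.85 p [454.4 -26.6  61.3] yaw 0.1148 zax [ 3.e-04 -0.e+00 -1.e+00] F [ 1.5 -0.6 -2.4] gap 20.8 g 88.4 q [-0.46  0.66  0.58  2.34 -1.    0.41 -0.48]
plate centre in tool [1.888e+02 4.000e-01 1.000e-01]
```

View pics/s2.png

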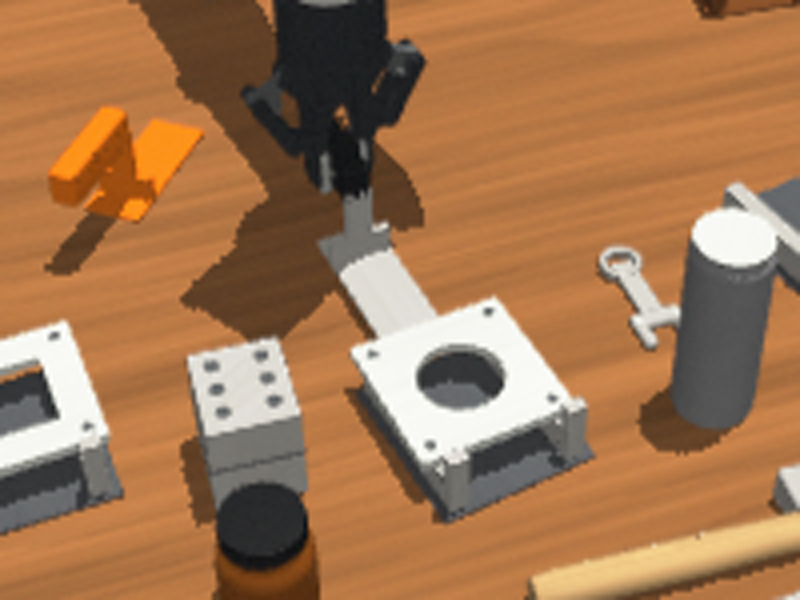

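Blade is level and lined up under the near edge of the plate at (430,300). Driving in until the lip meets the plate.

Emit:
play_rows([
  [0.04, 0, 0, 0, 0, 0, 0],
  [0.06, 0, 0, 0, 0, 0, 0],
  [0.07, 0, 0, 0, 0, 0, 0],
  [0.07, 0, 0, 0, 0, 0, 0],
  [0.05, 0, 0, 0, 0, 0, 0],
  [0.02, 0, 0, 0, 0, 0, 0],
  [0.007, 0, 0, 0, 0, 0, 0],
  [0.007, 0, 0, 0, 0, 0, 0],
  [0.007, 0, 0, 0, 0, 0, 0],
  [0, 0, 0, 0, 0, 0, 0],
  [0, 0, 0, 0, 0, 0, 0],
])

```text
t: 10.0
eef_pos: [552.2, -15.1, 61.2]
eef_rot: [0.998, 0.057, -0.0, -0.0]
contact_force: [0.3, -0.5, -2.2]
finger_gap: 20.7
grasp_force: 88.4
```

```bash
python3 - <<'E'
from h import *
s,M=st(); p=s["eef_pos"]
c=np.array([642,-5.4,p[2]]); print("old plate centre in tool",(M.T@(c-p)).round(1))
im,k=cam("top"); hsv=cv2.cvtColor(im,cv2.COLOR_RGB2HSV)
m=((hsv[...,2]<130)).astype(np.uint8)*255
n,l,stt,ce=cv2.connectedComponentsWithStats(m[138:170,300:336]); 
for a,b in zip(stt[1:],ce[1:]): print(a[4],a[:4],ray(k,300+b[0],138+b[1],36)[:2].round(1))
E
```

```text
t 10.0 p [552.2 -15.1  61.2] yaw 0.1146 zax [-5.e-04  2.e-04 -1.e+00] F [ 0.3 -0.5 -2.2] gap 20.7 g 88.4 q [-0.52  0.75  0.68  2.13 -0.9   0.58 -0.63]
old plate centre in tool [90.3  0.6 -0. ]
1 [0 1 1 1] [681.5  43.4]
894 [ 0  0 36 32] [633.9 -12.3]
```

Emit:
play_rows([
  [0.005, 0, 0, 0, 0, 0, 0],
  [0.005, 0, 0, 0, 0, 0, 0],
  [0.005, 0, 0, 0, 0, 0, 0],
  [0, 0, 0, 0, 0, 0, 0],
  [0, 0, -0.015, 0, 0, 0, 0],
  [0, 0, -0.015, 0, 0, 0, 0],
  [0, 0, -0.01, 0, 0, 0, 0],
  [0, 0, -0.01, 0, 0, 0, 0],
  [0, 0, -0.01, 0, 0, 0, 0],
  [0, 0, -0.01, 0, 0, 0, 0],
  [0, 0, 0, 0, 0, 0, 0],
])

```text
t: 11.15
eef_pos: [557.5, -14.4, 82.5]
eef_rot: [0.998, 0.058, 0.0, 0.0]
contact_force: [-0.1, -0.8, -4.9]
finger_gap: 21.0
grasp_force: 88.2
```

```bash
python3 - <<'E'
from h import *
st()
im2,k2=cam("scene"); u,v=proj(k2,[600,-10,40]).astype(int); c=im2[v-75:v+75,u-100:u+100]; cv2.imwrite("pics/s3.png",cv2.resize(c[...,::-1],None,fx=4,fy=4,interpolation=cv2.INTER_CUBIC))
E
```

```text
t 11.15 p [557.5 -14.4  82.5] yaw 0.1152 zax [ 7.e-04 -1.e-04 -1.e+00] F [-0.1 -0.8 -4.9] gap 21.0 g 88.2 q [-0.55  0.73  0.72  2.11 -0.86  0.62 -0.67]
```

View pics/s3.png

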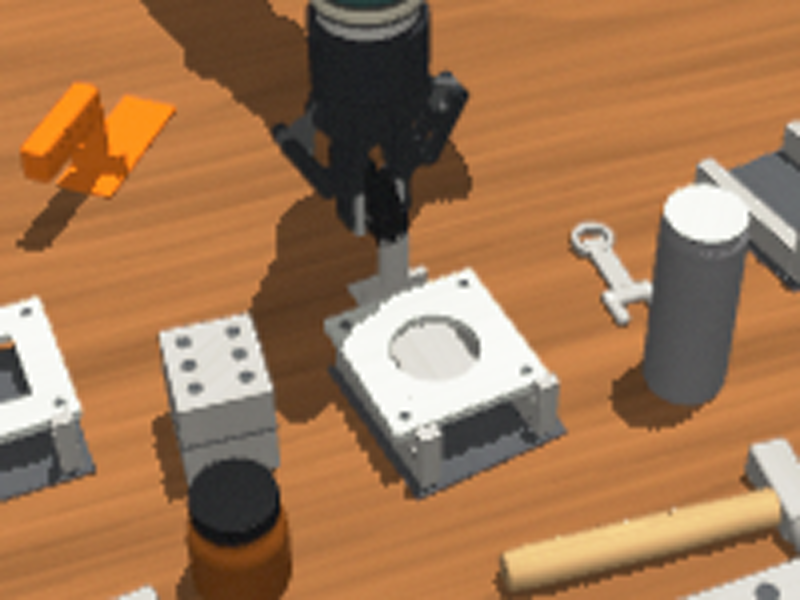

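The plate sits on the blade against the lip, and the force has risen by 2.7 N. Lifting more, then backing off clear of the can.

Emit:
play_rows([
  [0, 0, -0.01, 0, 0, 0, 0],
  [0, 0, -0.02, 0, 0, 0, 0],
  [0, 0, -0.03, 0, 0, 0, 0],
  [0, 0, -0.025, 0, 0, 0, 0],
  [0, 0, -0.015, 0, 0, 0, 0],
  [0, 0, 0, 0, 0, 0, 0],
  [0, 0, 0, 0, 0, 0, 0],
  [-0.01, 0, 0, 0, 0, 0, 0],
  [-0.02, 0, 0, 0, 0, 0, 0],
  [-0.035, 0, 0, 0, 0, 0, 0],
  [-0.045, 0, 0, 0, 0, 0, 0],
  [-0.05, 0, 0, 0, 0, 0, 0],
  [-0.05, 0, 0, 0, 0, 0, 0],
  [-0.05, 0, 0, 0, 0, 0, 0],
  [-0.045, 0, 0, 0, 0, 0, 0],
  [-0.035, 0, 0, 0, 0, 0, 0],
  [-0.02, 0, 0, 0, 0, 0, 0],
  [-0.01, 0, 0, 0, 0, 0, 0],
  [0, 0, 0, 0, 0, 0, 0],
])

```text
t: 13.1
eef_pos: [447.0, -27.2, 112.2]
eef_rot: [0.998, 0.057, 0.0, -0.0]
contact_force: [0.8, -0.2, -5.1]
finger_gap: 21.3
grasp_force: 88.1
```

```bash
cat >> h.py <<'E'
def blob(im,k,c,z,r,thr=130,inv=False):
    # centroid of hole of plate expected near world c
    u,v=proj(k,c); u,v=int(u),int(v); g=im.min(2)[v-r:v+r,u-r:u+r]; return u,v,g
E
python3 - <<'E'
from h import *
s,M=st(); to(M,s["eef_pos"],[450,284,s["eef_pos"][2]])
im,k=cam("top"); print("can",ray(k,256,128,150)[:2])
p=s["eef_pos"]+M@np.array([90,0,0]); u,v=proj(k,[p[0],p[1],72]).astype(int); c=im[v-75:v+75,u-100:u+100]; cv2.imwrite("pics/t4.png",cv2.resize(c[...,::-1],None,fx=4,fy=4,interpolation=cv2.INTER_CUBIC)); print(u,v)
E
```

```text
t 13.1 p [447.  -27.2 112.2] yaw 0.1149 zax [ 4.e-04  1.e-04 -1.e+00] F [ 0.8 -0.2 -5.1] gap 21.3 g 88.1 q [-0.58  0.58  0.74  2.33 -0.85  0.52 -0.6 ]
units [ 1.2890e-01 -1.0294e+00  1.0000e-04] min rows 6.224456889307453
can [680.53846736 152.94490108]
321 189
```

View pics/t4.png

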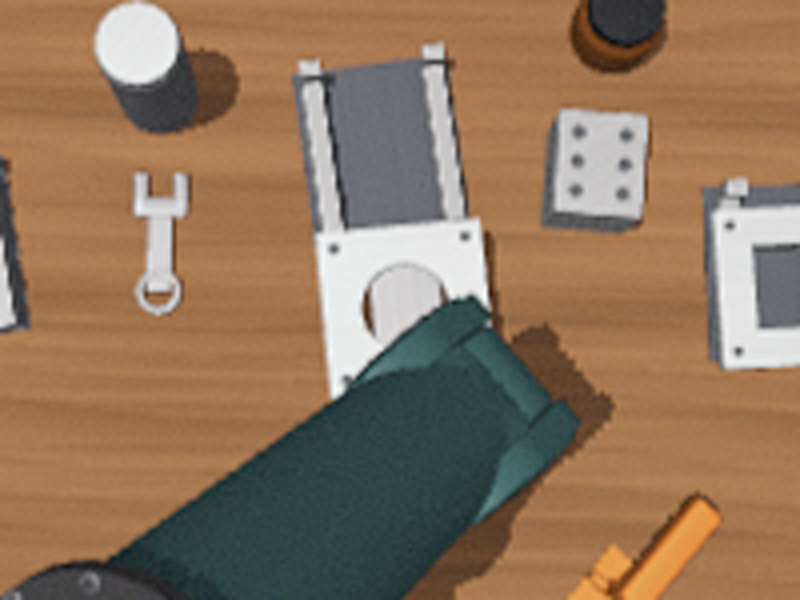

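The plate is level on the blade, with the far edge from (316,233) to (481,217). Carrying it sideways to the empty rack.

Emit:
play_rows([
  [0.0027, -0.0215, 0, 0, 0, 0, 0],
  [0.0054, -0.043, 0, 0, 0, 0, 0],
  [0.008, -0.064, 0, 0, 0, 0, 0],
  [0.0108, -0.086, 0, 0, 0, 0, 0],
  [0.0108, -0.086, 0, 0, 0, 0, 0],
  [0.0108, -0.086, 0, 0, 0, 0, 0],
  [0.0108, -0.086, 0, 0, 0, 0, 0],
  [0.0108, -0.086, 0, 0, 0, 0, 0],
  [0.0108, -0.086, 0, 0, 0, 0, 0],
  [0.0108, -0.086, 0, 0, 0, 0, 0],
  [0.0108, -0.086, 0, 0, 0, 0, 0],
  [0.0108, -0.086, 0, 0, 0, 0, 0],
  [0.008, -0.064, 0, 0, 0, 0, 0],
  [0.0054, -0.043, 0, 0, 0, 0, 0],
  [0.0027, -0.0215, 0, 0, 0, -0.2, 0],
  [0, 0, 0, 0, 0, -0.25, 0],
  [0, 0, 0, 0, 0, -0.25, 0],
  [0, 0, 0, 0, 0, -0.25, 0],
  [0, 0, 0, 0, 0, 0, 0],
])

```text
t: 15.05
eef_pos: [450.1, 283.4, 112.3]
eef_rot: [0.996, 0.09, -0.0, 0.0]
contact_force: [-0.8, -0.1, -3.8]
finger_gap: 20.7
grasp_force: 88.3
```

```bash
python3 - <<'E'
from h import *
s,M=st(); im,k=cam("top")
c=M@np.array([90,0,0])+s["eef_pos"]; c[2]=73; u,v=proj(k,c).astype(int); print(u,v,c)
cr=im[v-60:v+60,u-80:u+80]; cv2.imwrite("pics/t5.png",cv2.resize(cr[...,::-1],None,fx=5,fy=5,interpolation=cv2.INTER_CUBIC))
E
```

```text
t 15.05 p [450.1 283.4 112.3] yaw 0.1798 zax [-1.e-04 -1.e-04 -1.e+00] F [-0.8 -0.1 -3.8] gap 20.7 g 88.3 q [-1.21  0.69  0.81  2.15 -0.85  0.66 -1.18]
202 186 [538.66990033 299.47402586  73.        ]
```

View pics/t5.png

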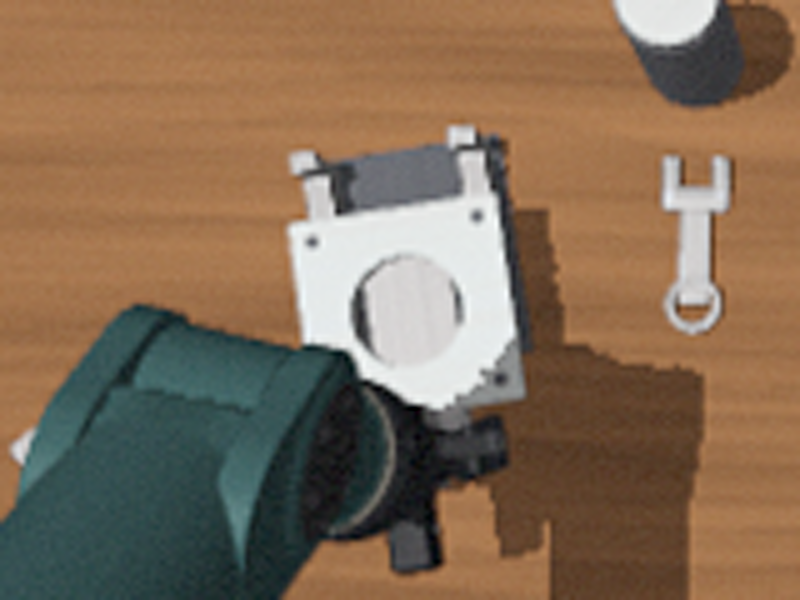

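```bash
python3 - <<'E'
from h import *
im,k=cam("top"); s,M=st(); p=s["eef_pos"]
f=lambda x,y,z:ray(k,122+x/5,126+y/5,z)
h=f(407.5,310,73.3); a,b,c=f(288,226,73.3),f(488,193,73.3),f(524,398,73.3)
print("hole",h.round(1),"in tool",(M.T@(h-p)).round(1),"far edge",np.linalg.norm(a-b),np.arctan2(a[0]-b[0],b[1]-a[1]),"yaw", np.arctan2(b[0]-a[0],a[1]-b[1]),"side",np.linalg.norm(b-c),np.arctan2((b-c)[1],(b-c)[0]))
n=(b-c)/np.linalg.norm(b-c); print("centre from edge",((a+b)/2-55*n).round(1))
# rack: posts tops
for q in ((303,162),(462,136)): print("post",f(*q,50).round(1))
R=np.array([568.5,308.9]); y=.183; X=np.array([np.cos(y),np.sin(y)]); Y=np.array([-X[1],X[0]])
d=h[:2]-R; print("plate in rack",d@X,d@Y)
E
```

```text
t 15.15 p [450.1 283.8 112.3] yaw 0.18 zax [-0.e+00  1.e-04 -1.e+00] F [-0.7  0.1 -4.1] gap 21.3 g 88.3 q [-1.21  0.69  0.81  2.15 -0.85  0.66 -1.18]
hole [535.5 296.1  73.3] in tool [86.2  3.3 39. ] far edge 106.71026816846819 -2.9554251016693214 yaw 0.18616755192047185 side 111.46170587891336 0.20360958712321134
centre from edge [535.2 297.1  73.3]
post [618.  360.7  50. ]
post [634.  275.5  50. ]
plate in rack -34.77986335074718 -6.620946598388614
```

Emit:
play_rows([
  [0.008, -0.0047, 0, 0, 0, 0, 0],
  [0.016, -0.0047, 0, 0, 0, 0, 0],
  [0.022, -0.0047, 0, 0, 0, 0, 0],
  [0.022, -0.0046, 0, 0, 0, 0, 0],
  [0.016, 0, 0, 0, 0, 0, 0],
  [0.008, 0, 0, 0, 0, -0.06, 0],
  [0, 0, 0, 0, 0, 0, 0],
  [0, 0, 0.015, 0, 0, 0, 0],
  [0, 0, 0.025, 0, 0, 0, 0],
  [0, 0, 0.025, 0, 0, 0, 0],
  [0, 0, 0.02, 0, 0, 0, 0],
  [0, 0, 0.015, 0, 0, 0, 0],
  [0, 0, 0.008, 0, 0, 0, 0],
  [0, 0, 0.008, 0, 0, 0, 0],
  [0, 0, 0, 0, 0, 0, 0],
])

```text
t: 16.65
eef_pos: [476.1, 295.0, 77.2]
eef_rot: [0.996, 0.093, -0.0, 0.0]
contact_force: [0.1, 1.2, -3.8]
finger_gap: 21.1
grasp_force: 88.3
```

```bash
python3 - <<'E'
from h import *
st()
im,k=cam("scene"); u,v=proj(k,[570,309,35]).astype(int); cr=im[v-75:v+75,u-100:u+100]; cv2.imwrite("pics/s6.png",cv2.resize(cr[...,::-1],None,fx=4,fy=4,interpolation=cv2.INTER_CUBIC))
E
```

```text
t 16.65 p [476.1 295.   77.2] yaw 0.1856 zax [-2.e-04 -1.e-04 -1.e+00] F [ 0.1  1.2 -3.8] gap 21.1 g 88.3 q [-1.14  0.76  0.75  2.11 -0.9   0.64 -1.14]
```

View pics/s6.png

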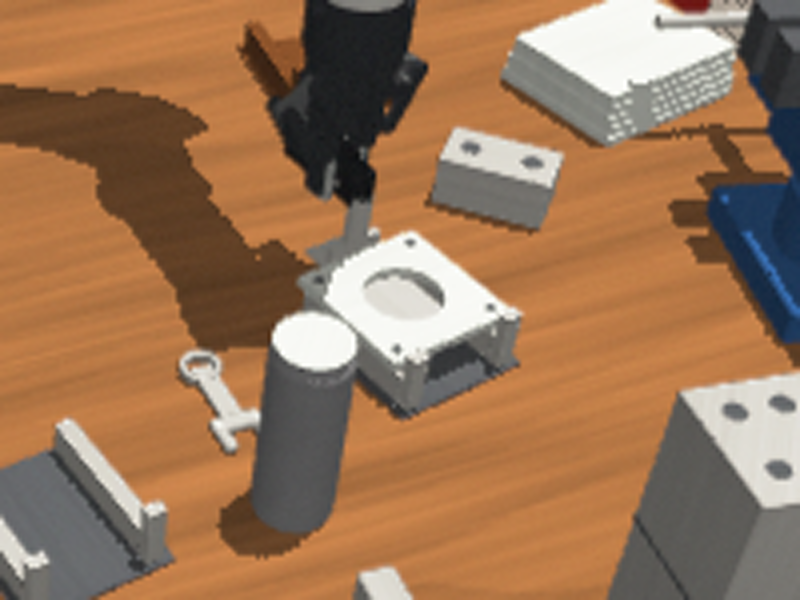

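The plate is just above the rails, with its far edge right behind the posts at (415,365) and (510,325). Lowering onto the rails, then nudging forward with the lip.

Emit:
play_rows([
  [0, 0, 0.008, 0, 0, 0, 0],
  [0, 0, 0.01, 0, 0, 0, 0],
  [0, 0, 0.015, 0, 0, 0, 0],
  [0, 0, 0.014, 0, 0, 0, 0],
  [0, 0, 0, 0, 0, 0, 0],
  [0.005, 0, 0, 0, 0, 0, 0],
  [0.005, 0, 0, 0, 0, 0, 0],
  [0.005, 0, 0, 0, 0, 0, 0],
  [0, 0, 0, 0, 0, 0, 0],
])

```text
t: 17.6
eef_pos: [480.9, 296.0, 63.3]
eef_rot: [0.996, 0.093, 0.0, -0.0]
contact_force: [-0.9, -0.6, -2.3]
finger_gap: 21.0
grasp_force: 88.6
```

Emit:
play_rows([
  [0.004, 0, 0, 0, 0, 0, 0],
  [0, 0, 0, 0, 0, 0, 0],
])

```text
t: 17.8
eef_pos: [481.6, 296.1, 63.3]
eef_rot: [0.996, 0.093, -0.0, -0.0]
contact_force: [-0.9, 0.3, -1.3]
finger_gap: 20.9
grasp_force: 88.6
```

Emit:
play_rows([
  [0.004, 0, 0, 0, 0, 0, 0],
  [0, 0, 0, 0, 0, 0, 0],
])

```text
t: 18.0
eef_pos: [481.8, 296.1, 63.1]
eef_rot: [0.996, 0.093, -0.001, -0.0]
contact_force: [-3.5, -1.5, -1.4]
finger_gap: 20.9
grasp_force: 88.6
```

```bash
cat > look.py <<'E'
from h import *
s,M=st(); im,k=cam("top"); g=im.astype(float).min(2)
X=np.array([np.cos(.184),np.sin(.184)]);Y=np.array([-X[1],X[0]]);R=np.array([568.3,308.3])
# bright plate side edges along rack-y lines at z=36, far edge along x lines
def samp(p): u,v=proj(k,[p[0],p[1],36]); return cv2.getRectSubPix(g.astype(np.float32),(1,1),(float(u),float(v)))[0,0]
for x in (-30,-15,0,15,30):
    L=[samp(R+x*X+y*Y) for y in range(-75,76)]
    o=[y for y in range(-75,76) if L[y+75]>160]; print("x",x,"y range",o[0],o[-1],"mid",(o[0]+o[-1])/2)
for y in (-20,0,20):
    L=np.array([samp(R+x*X+y*Y) for x in range(20,80)]); j=[i for i in range(59) if L[i]>=150>L[i+1]]; print("y",y,"far edge x",[20+i for i in j])
E
python3 look.py
```

```text
t 18.0 p [481.8 296.1  63.1] yaw 0.1857 zax [-2.5e-03 -2.0e-04 -1.0e+00] F [-3.5 -1.5 -1.4] gap 20.9 g 88.6 q [-1.12  0.78  0.72  2.1  -0.92  0.63 -1.12]
x -30 y range -42 21 mid -10.5
x -15 y range -52 20 mid -16.0
x 0 y range -52 58 mid 3.0
x 15 y range -52 58 mid 3.0
x 30 y range -52 58 mid 3.0
y -20 far edge x [56]
y 0 far edge x [25, 56]
y 20 far edge x [56]
```

Stop contact is felt: −3.5 N and no further travel. The picture agrees, with the far edge at x≈56, y off by about 3 mm, square. Withdrawing the blade.

Emit:
play_rows([
  [-0.01, 0, 0, 0, 0, 0, 0],
  [-0.03, 0, 0, 0, 0, 0, 0],
  [-0.05, 0, 0, 0, 0, 0, 0],
  [-0.07, 0, 0, 0, 0, 0, 0],
  [-0.07, 0, 0, 0, 0, 0, 0],
  [-0.07, 0, 0, 0, 0, 0, 0],
  [-0.05, 0, 0, 0, 0, 0, 0],
  [-0.03, 0, 0, 0, 0, 0, 0],
  [-0.01, 0, 0, 0, 0, 0, 0],
  [0, 0, 0, 0, 0, 0, 0],
])

```text
t: 19.05
eef_pos: [368.5, 275.0, 63.4]
eef_rot: [0.996, 0.093, 0.001, -0.0]
contact_force: [-0.3, 0.1, -2.4]
finger_gap: 20.8
grasp_force: 88.7
```

```bash
python3 look.py; python3 - <<'E'
from h import *
s,M=st(); to(M,s["eef_pos"],[420,140,100]); to(M,s["eef_pos"],[420,140,50])
im,k=cam("top"); print("spanner",[ray(k,175+x/4,120+y/4,3)[:2].round() for x,y in((320,150),(372,150),(342,290))])
E
```

```text
t 19.05 p [368.5 275.   63.4] yaw 0.1855 zax [ 1.3e-03  4.0e-04 -1.0e+00] F [-0.3  0.1 -2.4] gap 20.8 g 88.7 q [-1.2   0.68  0.65  2.33 -1.04  0.45 -1.06]
x -30 y range -52 58 mid 3.0
x -15 y range -52 58 mid 3.0
x 0 y range -51 58 mid 3.5
x 15 y range -52 58 mid 3.0
x 30 y range -52 58 mid 3.0
y -20 far edge x [56]
y 0 far edge x [56]
y 20 far edge x [56]
t 19.1 p [369.1 275.2  63.4] yaw 0.1854 zax [ 1.9e-03  5.0e-04 -1.0e+00] F [-0.8  0.3 -2.4] gap 20.9 g 88.7 q [-1.2   0.68  0.65  2.33 -1.04  0.45 -1.06]
units [ 0.0838  0.4741 -0.1218] min rows 2.9796688337980335
units [0.0835 0.4741 0.0449] min rows 2.9009883342825677
spanner [array([633., 170.]), array([634., 134.]), array([534., 152.])]
```

The plate stayed put: square, far edge at 56, y≈3. Now I'll take the lifter to open bench at about (435,95), turned away from the spanner.

Emit:
play_rows([
  [0, 0, -0.06, 0, 0, 0, 0],
  [0, 0, -0.06, 0, 0, 0, 0],
  [0.0132, 0.079, 0, 0, 0, 0, 0],
  [0.0132, 0.079, 0, 0, 0, 0, 0],
  [0.0132, 0.079, 0, 0, 0, 0, 0],
  [0.0132, 0.079, 0, 0, 0, 0, 0],
  [0.0132, 0.079, 0, 0, 0, 0, 0],
  [0.0132, 0.079, 0, 0, 0, 0, 0],
  [0.0132, 0.079, 0, 0, 0, 0, 0],
  [0.0132, 0.079, 0, 0, 0, 0, 0],
  [0, 0, 0, 0, 0, 1, 0],
  [0, 0, 0, 0, 0, 1, 0],
  [0, 0, 0, 0, 0, 1, 0],
  [0, 0, 0, 0, 0, 1, 0],
  [0, 0, 0, 0, 0, 1, 0],
  [0, 0, 0, 0, 0, 1, 0],
  [0, 0, 0, 0, 0, 1, 0],
  [0, 0, 0, 0, 0, 0, 0],
])

```text
t: 20.95
eef_pos: [435.1, 93.9, 99.2]
eef_rot: [0.989, -0.151, 0.001, 0.0]
contact_force: [-0.4, 0.3, -2.2]
finger_gap: 20.9
grasp_force: 88.9
```

```bash
python3 - <<'E'
from h import *
s,M=st(); to(M,s["eef_pos"],[*s["eef_pos"][:2],50])
E
```

```text
t 20.95 p [435.1  93.9  99.2] yaw -0.3032 zax [ 0.0012 -0.0011 -1.    ] F [-0.4  0.3 -2.2] gap 20.9 g 88.9 q [-0.91  0.65  0.84  2.35 -1.02  0.56 -1.12]
units [-2.000e-04 -1.000e-04  1.641e-01] min rows 0.9847760420969557
```

Emit:
play_rows([
  [0, 0, 0.06, 0, 0, 0, 0],
  [0, 0, 0.06, 0, 0, 0, 0],
  [0, 0, 0.025, 0, 0, 0, 0],
  [0, 0, 0.008, 0, 0, 0, 0],
  [0, 0, 0.008, 0, 0, 0, 0],
  [0, 0, 0, 0, 0, 0, 0],
  [0, 0, 0, 0, 0, 0, 0],
])

```text
t: 21.65
eef_pos: [434.4, 94.2, 51.4]
eef_rot: [0.989, -0.151, 0.0, -0.0]
contact_force: [0.1, -0.1, -2.3]
finger_gap: 20.9
grasp_force: 88.8
```

Emit:
play_rows([
  [0, 0, 0.003, 0, 0, 0, 0],
  [0, 0, 0.003, 0, 0, 0, 0],
  [0, 0, 0, 0, 0, 0, 0],
])

```text
t: 21.95
eef_pos: [434.3, 94.2, 49.9]
eef_rot: [0.988, -0.151, 0.0, -0.001]
contact_force: [-1.3, -0.0, 6.6]
finger_gap: 21.0
grasp_force: 90.1
```

Bench contact: force +6.6 N at the same height as the pick-up. Releasing and rising.

Emit:
play_rows([
  [0, 0, 0, 0, 0, 0, 60],
  [0, 0, 0, 0, 0, 0, 100],
  [0, 0, 0, 0, 0, 0, 100],
  [0, 0, 0, 0, 0, 0, 100],
  [0, 0, 0, 0, 0, 0, 100],
  [0, 0, 0, 0, 0, 0, 100],
  [0, 0, -0.05, 0, 0, 0, 100],
  [0, 0, -0.1, 0, 0, 0, 100],
  [0, 0, -0.15, 0, 0, 0, 100],
  [0, 0, -0.15, 0, 0, 0, 100],
  [0, 0, -0.05, 0, 0, 0, 100],
  [0, 0, 0, 0, 0, 0, 100],
  [0, 0, 0, 0, 0, 0, 100],
])

```text
t: 23.25
eef_pos: [433.6, 94.6, 198.9]
eef_rot: [0.989, -0.151, -0.0, -0.0]
contact_force: [0.7, 0.2, 0.1]
finger_gap: 85.3
grasp_force: 0.0
```

```bash
python3 look.py; python3 - <<'E'
from h import *
im,k=cam("scene"); cr=im[130:330,180:480]; cv2.imwrite("pics/s7.png",cv2.resize(cr[...,::-1],None,fx=2.6,fy=2.6,interpolation=cv2.INTER_CUBIC))
E
```

```text
t 23.25 p [433.6  94.6 198.9] yaw -0.3025 zax [-4.e-04  5.e-04 -1.e+00] F [0.7 0.2 0.1] gap 85.3 g 0.0 q [-1.12  0.52  1.12  2.28 -0.72  0.76 -1.36]
x -30 y range -52 58 mid 3.0
x -15 y range -52 58 mid 3.0
x 0 y range -52 58 mid 3.0
x 15 y range -52 58 mid 3.0
x 30 y range -52 58 mid 3.0
y -20 far edge x [56]
y 0 far edge x [56]
y 20 far edge x [56]
```

View pics/s7.png

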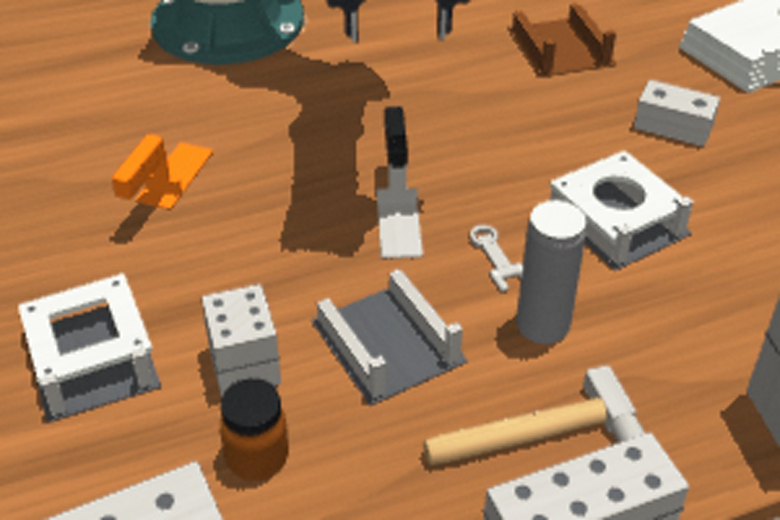

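The plate at (620,195) lies flat against its stops, the lifter lies flat on open bench at (400,190), and nothing else has moved. Handing in.

```bash
python3 -c "
from cell import robot
print(robot.sign_off())"
```

```text
the job is handed in; nothing more can be done
None
```

The job is handed in (no verdict came back): by the last camera check, the round-window plate lies flat and square against the empty rack's stops, about 3 mm off the middle, the lifter lies flat on open bench clear of the racks, and nothing else appears to have moved.

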